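Clamp a battery pack into a board-test fixture

TASK

Get the battery pack clamped in the test fixture: nest all the empty parts cups into one upright stack on the bench, off the fixture, and then tip the standing pack over the low step, without lifting it, so that it lies flat on the nest plate between the two slotted rails. Then drop every hold-down nut from the rack into a rail slot and twist it a quarter turn, so that its foot locks under the slot and its bar lies across over the pack, with at least one nut in each rail. Leave the other things on the bench where they are.

Things in the scene. Friction and masses are not known exactly. Their poses are not given: they have to be found in the camera images.
- fixture: flat test fixture fixed to the bench. Origin on its underside; y runs along its rails, z up. Black base plate 4 mm thick, x -88..88, y -125..85 mm. Grey nest plate on it, top 12 mm above the bench, x -34..34, y -65..85 mm; its edge at y = -65 is the low step, 8 mm high. A T-slot rail either side (slot_a, slot_b)
- slot_a (a point): slot of the rail at fixture x +52 mm: on the mid-line of the slot, level with the rail's top (21 mm above the bench), at fixture y = 10 mm. Aluminium rail 36 mm wide, y -65..85 mm. Slot mouth 14 mm wide, open upward all along; lips 6 mm thick; below them a chamber 28 mm wide, 11 mm high, where a nut's foot is free to turn. The flange rests on the lips
- slot_b (a point): the same point of the like rail at fixture x -52 mm. A nut stays where it is turned to; its bar then clears the lying pack by 3 mm and reaches 10 mm over it
- pack_mid (a point): centre of the battery pack, a black block 56 x 26 x 110 mm (its x, y, z), about 300 g. It starts upright on the base plate, its 26 mm depth along the fixture's y, up to 8 mm short of the step. Pushed high towards the fixture's +y it tips and falls over the step on to the nest plate, its z axis then along the fixture's y, its upper face 38 mm above the bench
- nut1_grip (a point): steel hold-down T-nut, upright, 90 g. Point: middle of its grip fin; x along fin, bar and foot, z up. Fin 30 x 10 mm, top 12.5 mm above the point; bar 68 x 10 x 8 mm, 14 to 22 mm below the point; 10 mm stem; round flange 24 mm across, underside 42 mm below the point; 9 mm neck; foot 24 x 10 x 6 mm, ending 56.5 mm below. May be absent (None)
- nut2_grip (a point): a second nut like nut1; may be absent. The nuts start in a grey rack (block 190 x 64 mm, 24 mm high, fixed) in a row of holes 60 mm apart, flanges on the rack's top, foot 14.5 mm down in the hole, bars parallel across the row
- nut3_grip (a point): a third nut like nut1; may be absent
- cup1_mid (a point): empty grey plastic parts cup, low and open at the top, round, 33 mm high, 90 g: foot 44 mm across with a bevel to 50 mm, cone to 57 mm at 19 mm height, then an upright collar 64 mm across from 20.5 mm to the rim; walls 2 mm, floor 14 mm thick. A cup nested in it stands 14 mm higher, its collar 1.5 mm above this rim. Point on its axis half-way up (16.5 mm); z up. Starts on the bench; may be absent
- cup2_mid (a point): a cup like cup1; starts on the fixture's nest plate, in the way of the pack
- cup3_mid (a point): a cup like cup1; starts on the bench; may be absent (None)
- cup4_mid (a point): a cup like cup1; starts on the bench; may be absent (None)
- phone: bystander: phone lying flat, 70 x 145 x 8 mm
- meter: bystander: orange multimeter lying flat, 80 x 160 x 45 mm
- screwdriver: bystander: screwdriver lying, 170 mm long
- tape: bystander: roll of tape lying, 90 mm across, 19 mm high
- jar: bystander: jar, 52 mm across, 62 mm high
- heatsink: bystander: finned aluminium heat sink, 50 x 50 x 18 mm
Things that resemble listed ones, but are neither listed nor needed, are in the scene too. What is shaped like the part that bears cup4_mid but black is not meant. What is shaped like the part that bears cup3_mid but brown is not meant.

How it is judged:
By the outcome, as a careful person would: the job done as asked, in the order asked, and still so for the second after the job is handed in, with the robot touching nothing.
Of nut1, nut2, nut3 only 2 to 3 are there at a start; the rules pass over those that are not, and their reading is None.
Of cup1, cup3, cup4 only 2 to 3 are there at a start; the rules pass over those that are not, and their reading is None.
At some moment in a run one of cup1, cup3, cup4 may be knocked a few centimetres aside while the robot is not near it.
It also fails if it takes over 210 s, if anything falls off the work surface, if the arm or the gripper's body presses on something with over 40 N, if the wrist force passes 120 N, or if a joint passes its speed limit or range.

ROBOT

A 6-joint arm with a two-finger parallel gripper is mounted at the origin on the work surface. World frame = base frame: x ahead of the robot, y to its left, z up, the work surface at z = 0. Lengths are in mm, angles in rad, forces in N, time in s.
With the tool pointing down it reaches from about 275 to 750 mm from the base axis. Payload 10.2 kg.
Tool frame: the origin (TCP) lies between the finger pads; the fingertips stand 17 mm ahead of it and the grasp point (between the pads) lies 2 mm behind it (tips_ahead is the distance from the TCP to the fingertips, in mm); z points along the fingers, y is the line along which they close (so a half turn about z gives the same grasp; the last joint's range is limited). The gripper opens to 85 mm and grips with 20 to 120 N. Pads are 22 mm wide; open, the fingers measure 114 mm over their backs; the gripper's body (76 mm by 85 mm) begins 54 mm behind the grasp point. The pads swing forward as they close: fully open they stand 13 mm farther back than shut.
Start: joints at [-1.517, 0.313, 1.498, -0, 1.331, -0.223], TCP at [143.458, -505.026, 248.294] pointing down, gripper open.
Joint ranges: [-2.94, 2.94], [-0.97, 2.17], [0.19, 2.56], [-1.23, 4.37], [0.02, 3.11], [-2.88, 2.88]. Speed limits (rad/s): [2.39, 2.39, 3.01, 3.14, 3.14, 3.14].

INTERFACE

Orientations are given as a unit quaternion [w, x, y, z].
In Python, from rig import sense, capture, finish_job, boxes_of, tips_ahead gives the robot as it stands.
- The arm moves only by the tool drive_tool, never from a script. Its argument "commands" is text: rows parted by semicolons, each of 7 numbers parted by spaces: the shift along the world's x, y, z in units of 0.1 m (1.0 is 0.1 m), then the turn, a rotation vector about the world's x, y, z in units of pi/4 rad (1.0 is pi/4 rad), then the opening in per cent of the stroke, from 0 (shut) to 100 (fully open). A call has 1 to 20 rows; each row shifts and turns the commanded pose from where the row before left it; what a row does not reach is not made up. A row lasts 1/12 s, in which the tool goes at most 41.7 mm and 7.16 degrees, less where a joint would pass 70% of its speed; a pose out of reach is approached as far as the arm can. A call with a number of a shift or a turn outside -1 to 1 is refused whole. A call with a gripper value outside its range is refused whole. The fingers move at their own pace and stop on an object; "force" is the grip in N (left out, the last holds). Time passes only in rows, so rows that do not move let the fingers close. It gives the time, the measured TCP pose, the force, the opening and the grip force at its end, in the units of the state.
- sense(): the state, without advancing time (a new reading comes with each control period).
- capture(name): name is "scene" or "top" or "wrist"; returns a dict with "pixels" (384x512x3 uint8, blue, green, red), "fov_y" (degrees; the focal length in pixels is half the picture's height over the tangent of half this angle, whatever the lens; pixels are square), "cx", "cy" (the principal point, pixels), "position" and "attitude" of the camera in the world; the wrist camera has in their place "tool_from_camera" (4x4, takes a point from camera to tool coordinates, whose origin is the TCP and whose axes are the flange's). Camera axes: x right, y down, z forward; pixel columns grow to the right and rows downward; lengths in mm; the calibration is good to about 2 mm. A picture is of the moment at which its call begins: read the wrist's pose just before it. There is no depth.
- finish_job(): hands the job in; it is judged then, once.
Trained networks look in a picture, given as the dict that the camera call returned (one of the last four; its "shot" number tells which), for a name from the list of things; names that differ only in an ending like _2 or _b are one class to them, and where a whole thing is asked for, a point or a joint stands for the part that bears it (a point fixed in the world has none). Each returns a list of dicts, best first, with "confidence" (0 to 1); they miss things now and then, are a little off and sometimes report something else, mostly with a low value. They report only what shows in the picture. A call takes as long as a camera call. They do not tell look-alikes from the thing itself.
- boxes_of(picture, name): "position" ([column, row] in pixels, amid what is visible of it).
The state is a dict: "time_s": time; "joints": joint angles; "dq": joint speeds; "tau": joint torques, N m; "eef_pos": TCP position; "ee_rot": TCP orientation; "force": force on the tool from outside, world axes, zero at the start; "wrist_torque": the same for the moment, N m; "grip_width": opening from 0.0 (shut) to 1.0 (fully open); "grip_force": force on a finger pad.
Only numpy, scipy, OpenCV 4.12 (cv2) and the standard library are available. Lean on these libraries where they do the work, as an engineer would, in place of code of your own. Each camera call takes 0.05 s, during which the arm holds its last target. There are 200 camera calls.

## Working session

There is one attempt and no reset: what is moved stays moved. The work goes in short steps, Python scripts to look and compute and a tool call to move; the robot and the scene stay as the last step left them, time stands still between calls to the robot, and variables do not carry over. Pictures are saved under pics/ and viewed, at most 14 in all, crops included, and the job is handed in when it is done.

Besides the shell and the picture viewer there is one more tool, called after "Call:" as name(argument=value, ...) on one line, values as JSON. drive_tool: Moves the arm, as the interface text tells. Shifts and turns lie within -1 to 1; 1 stands for 0.1 m of shift or pi/4 rad of turn. Its arguments: {"type":"object","properties":{"commands":{"type":"string"},"force":{"type":"number"}},"required":["commands"]}

```bash
ls; mkdir -p pics
cat > h.py <<'E'
import numpy as np, cv2
from scipy.spatial.transform import Rotation as R
from rig import sense, capture, finish_job, boxes_of, tips_ahead
def rot(a):
    a=np.array(a,float)
    return a if a.shape==(3,3) else R.from_quat(a[[1,2,3,0]]).as_matrix()
def pose(p,s=None):
    if 'tool_from_camera' in p:
        T=np.array(p['tool_from_camera'],float); Rt=rot(s['ee_rot'])
        return Rt@T[:3,:3], Rt@T[:3,3]+np.array(s['eef_pos'])
    return rot(p['attitude']),np.array(p['position'],float)
def foc(p): return p['pixels'].shape[0]/2/np.tan(np.radians(p['fov_y'])/2)
def px2w(p,uv,z,s=None):
    Rc,t=pose(p,s);f=foc(p)
    d=Rc@np.array([(uv[0]-p['cx'])/f,(uv[1]-p['cy'])/f,1.]);return t+d*(z-t[2])/d[2]
def w2px(p,w,s=None):
    Rc,t=pose(p,s);f=foc(p);c=Rc.T@(np.array(w,float)-t)
    return np.array([p['cx']+f*c[0]/c[2],p['cy']+f*c[1]/c[2]])
E
python3 - <<'E'
from h import *
print(sense())
for n in ['top','scene']:
    p=capture(n);cv2.imwrite(f'pics/{n}0.png',cv2.resize(p['pixels'],(800,600)))
    print(n,{k:v for k,v in p.items() if k!='pixels'})
    for o,z in [('cup1_mid',16.5),('nut1_grip',66),('pack_mid',59),('fixture',12),('jar',60),('tape',19)]:
        for b in boxes_of(p,o): print(o,np.round(b['position']),round(b['confidence'],2),np.round(px2w(p,b['position'],z)))
E
```

```text
pics
{'time_s': 0.0, 'joints': array([-1.51740474e+00,  3.13480899e-01,  1.49846311e+00,  3.31937803e-05,
        1.33102042e+00, -2.23413882e-01]), 'dq': array([ 0.00043738,  0.00046581, -0.00115341, -0.00044064, -0.00076926,
       -0.00062203]), 'tau': array([-9.55948090e-04, -4.12265110e+01, -2.59742010e+01, -2.56914582e-04,
        4.21508492e-03, -9.56145840e-06]), 'eef_pos': array([ 143.44953672, -504.76567562,  247.70946185]), 'ee_rot': array([-6.82040233e-04,  9.90437933e-01,  1.37957353e-01,  7.42988902e-05]), 'force': array([-1.11589188e+00, -6.91441548e-04,  7.85501203e-02]), 'wrist_torque': array([ 0.03883519,  0.02971412, -0.02649136]), 'grip_force': 0.0, 'grip_width': 1.0037607828959674}
top {'fov_y': 57.28153228478366, 'cx': 260.27299584776785, 'cy': 190.980720612486, 'position': array([ 431.73837187,   87.85615289, 1116.15866605]), 'attitude': array([-0.04605586,  0.711672  , -0.69877605,  0.05580195]), 'shot': 1}
cup1_mid [204. 229.] 0.56 [468. 247.  16.]
cup1_mid [152. 261.] 0.43 [368. 400.  16.]
nut1_grip [377. 236.] 0.52 [ 457. -276.   66.]
pack_mid [300. 192.] 0.67 [585. -48.  59.]
fixture [280. 196.] 0.61 [576.  12.  12.]
fixture [204. 228.] 0.43 [473. 247.  12.]
jar [222. 133.] 0.7 [766. 198.  60.]
tape [131. 258.] 0.69 [377. 464.  19.]
scene {'fov_y': 49.83427683763864, 'cx': 254.92153584405642, 'cy': 191.69841591743102, 'position': array([1094.58165594, -333.29887759,  924.0048874 ]), 'attitude': array([-0.29453488,  0.85050174,  0.40931092, -0.14953451]), 'shot': 2}
cup1_mid [278. 163.] 0.79 [475. 227.  16.]
nut1_grip [113. 242.] 0.7 [ 456. -283.   66.]
nut1_grip [256. 206.] 0.42 [591.  54.  66.]
pack_mid [222. 226.] 0.78 [582. -46.  59.]
fixture [245. 228.] 0.9 [596.  13.  12.]
fixture [157. 213.] 0.16 [ 406. -145.   12.]
jar [346. 229.] 0.97 [783. 189.  60.]
jar [181. 354.] 0.48 [ 785. -295.   60.]
tape [306. 111.] 0.63 [358. 447.  19.]
tape [244. 231.] 0.63 [606.   2.  19.]
```

View pics/top0.png

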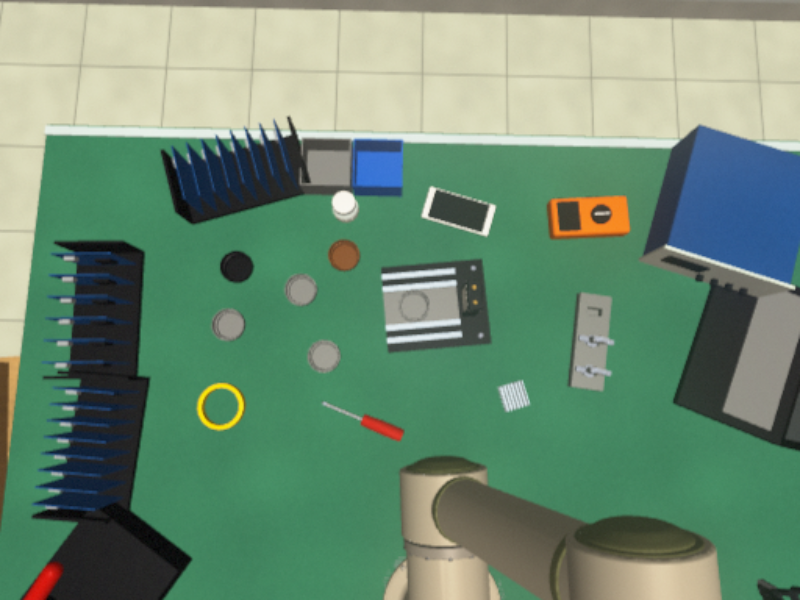

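View pics/scene0.png

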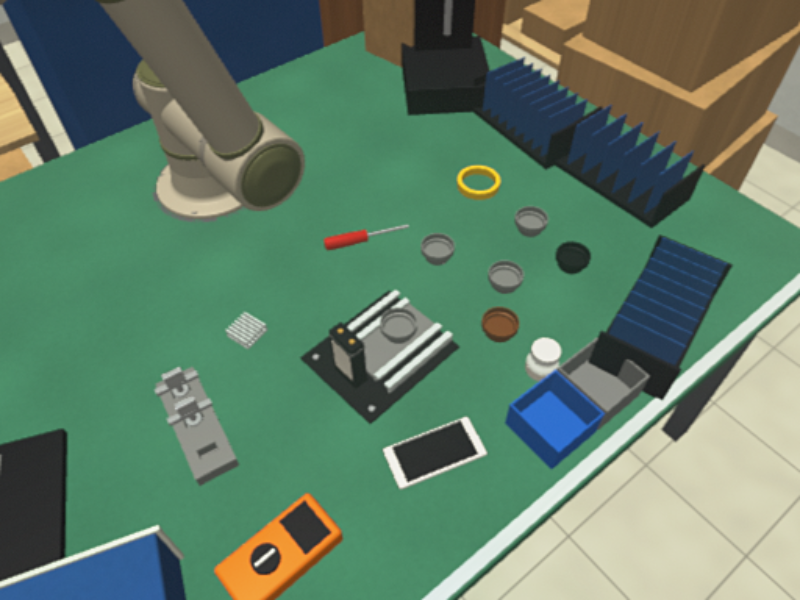

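The pictures show two nuts in the rack (800×600 top view, (595,342) and (592,371); third hole empty). There are three grey bench cups, at (301,290), (228,324) and (324,356), and cup2 on the nest plate at (413,305). The black cup (237,266) and the brown one (344,255) are decoys. The pack stands at the right end of the fixture. Next I'll move over the cups for a wrist view.

Call:
drive_tool(commands="0.19 0.37 0.1 0 0 0 100;0.19 0.37 0.1 0 0 0 100;0.19 0.37 0.1 0 0 0 100;0.19 0.37 0.1 0 0 0 100;0.19 0.37 0.1 0 0 0 100;0.19 0.37 0.1 0 0 0 100;0.19 0.37 0.1 0 0 0 100;0.19 0.37 0.1 0 0 0 100;0.19 0.37 0.1 0 0 0 100;0.19 0.37 0.1 0 0 0 100;0.19 0.37 0.1 0 0 0 100;0.19 0.37 0 0 0 0 100;0.19 0.37 0 0 0 0 100;0.19 0.37 0 0 0 0 100;0.19 0.37 0 0 0 0 100;0.19 0.37 0 0 0 0 100;0.19 0.37 0 0 0 0 100;0 0 0 0 0 0 100;0 0 0 0 0 0 100")

```text
time_s: 2.28
eef_pos: [461.2, 114.9, 354.8]
ee_rot: [-0.0, 0.99, 0.14, -0.001]
force: [0.0, -0.2, -0.1]
grip_width: 1.001
grip_force: 0.0
```

Run:
```python
from h import *
s=sense();p=capture('wrist');cv2.imwrite('pics/w1.png',cv2.resize(p['pixels'],(800,600)))
print(s['eef_pos'],s['joints'],tips_ahead, p['fov_y'],np.round(p['tool_from_camera'],3))
for b in boxes_of(p,'cup1_mid'): print(np.round(b['position']),round(b['confidence'],2),np.round(px2w(p,b['position'],33,s)))
for b in boxes_of(p,'fixture'): print(np.round(b['position']),round(b['confidence'],2),np.round(px2w(p,b['position'],12,s)))
try: print([tips_ahead(x) for x in (0,.1,.5,.75,1)])
except Exception as e: print(e)
```

```text
[461.18071903 114.85780494 354.83975101] [-3.10118788e-03  1.46250481e-01  1.43303988e+00 -5.26309047e-05
  1.56353119e+00  1.28738680e+00] 17.0 68.61556510286246 [[-0.00000e+00 -9.54000e-01 -3.00000e-01  7.70210e+01]
 [ 1.00000e+00  0.00000e+00 -1.00000e-03  6.51000e-01]
 [ 1.00000e-03 -3.00000e-01  9.54000e-01 -1.23705e+02]
 [ 0.00000e+00  0.00000e+00  0.00000e+00  1.00000e+00]]
[481. 222.] 0.72 [ 446. -312.   12.]
[337.  81.] 0.69 [597.  23.  12.]
'float' object is not callable
```

View pics/w1.png

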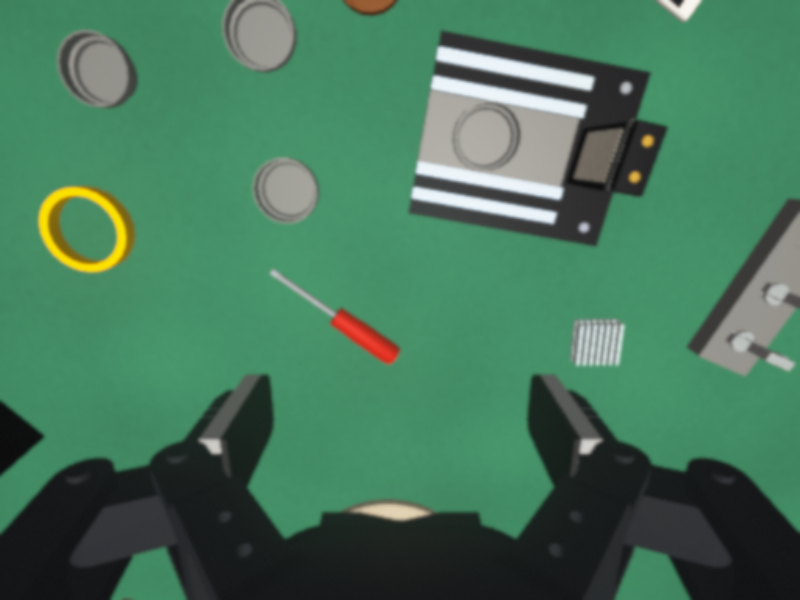

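The wrist view (800×600) shows the fixture corners at about (442,31), (650,72), (597,245) and (410,212). The cups are at (286,190), (260,33), (96,69), and cup2 is at (486,136).

```bash
cat >> h.py <<'E'
from scipy.optimize import least_squares
def hull(p,s,x,y,z0):
    a=np.linspace(0,2*np.pi,40);P=[]
    for z,r in ((0,22),(2,25),(19,28.5),(20.5,32),(33,32)):
        P+=[w2px(p,(x+r*np.cos(t),y+r*np.sin(t),z0+z),s) for t in a]
    return cv2.convexHull(np.array(P,np.float32))
def cen(h): m=cv2.moments(h);return np.array([m['m10'],m['m01']])/m['m00']
def bench_cup(p,s,xy):
    hsv=cv2.cvtColor(p['pixels'],cv2.COLOR_BGR2HSV)
    m=(~((hsv[...,0]>60)&(hsv[...,0]<95)&(hsv[...,1]>90))).astype(np.uint8)
    n,l,st,c=cv2.connectedComponentsWithStats(m)
    u=np.round(w2px(p,(xy[0],xy[1],20),s)).astype(int);k=l[u[1],u[0]]
    a0=cv2.contourArea(hull(p,s,*xy,0))
    r=least_squares(lambda v:cen(hull(p,s,v[0],v[1],0))-c[k],xy,diff_step=1e-3)
    return r.x, st[k,4]/a0
def fixfit(p,s,px,pts,x0=(590,10,0.)):
    def w(v):
        c,q=np.cos(v[2]),np.sin(v[2]);return [(v[0]+c*a-q*b,v[1]+q*a+c*b,z) for a,b,z in pts]
    f=lambda v:np.ravel([w2px(p,W,s)-u for W,u in zip(w(v),px)])
    r=least_squares(f,x0,x_scale=[10,10,.1]);return r.x,np.abs(r.fun).max()
E
python3 - <<'E'
from h import *
s=sense();p=capture('wrist');k=.64
f,e=fixfit(p,s,np.array([(442,31),(650,72),(597,245),(410,212)])*k,[(88,85,4),(88,-125,4),(-88,-125,4),(-88,85,4)])
print('fix',f,e)
t=capture('top')
for u in [(286,190),(260,33),(96,69)]:
    w=px2w(p,np.array(u)*k,33,s)[:2]
    print(w,bench_cup(p,s,w),bench_cup(t,None,w))
print('cup2',px2w(p,np.array((487,134))*k,45,s))
# pack top corners
for u in [(610,121),(667,127),(645,196),(0,0)]: print(px2w(p,np.array(u)*k,114,s))
E
```

```text
fix [5.77743371e+02 3.30573938e+01 1.04811335e-01] 1.2446317201583952
[473.76296176 233.10043769] (array([471.77466924, 237.48381768]), np.float64(1.032963956305503)) (array([325.06534744, 115.33541637]), np.float64(55.833693708162556))
[602.42849428 282.61819686] (array([601.07659375, 287.91030922]), np.float64(0.9454190698119497)) (array([325.06535112, 115.33541479]), np.float64(57.3025027413019))
[532.75258213 422.11387227] (array([530.47197347, 429.20417635]), np.float64(0.9957472492429073)) (array([532.20544273, 428.51151878]), np.float64(1.045897868305732))
cup2 [576.08372859  60.74395079  45.        ]
[604.42108115 -16.3353668  114.        ]
[612.44933814 -60.7378518  114.        ]
[559.65274082 -67.02978336 114.        ]
[560.04216285 439.42367021 114.        ]
```

Call:
drive_tool(commands="0.19 -0.085 -0.22 0 0 0 100;0.19 -0.085 -0.22 0 0 0 100;0.19 -0.085 -0.22 0 0 0 100;0.19 -0.085 -0.22 0 0 0 100;0.19 -0.085 -0.22 0 0 0 100;0.19 -0.085 -0.22 0 0 0 100;0 0 0 0 0 0 100;0 0 0 0 0 0 100")

```text
time_s: 3.2
eef_pos: [574.8, 61.1, 222.6]
ee_rot: [-0.0, 0.991, 0.137, -0.001]
force: [-0.8, 0.6, 0.5]
grip_width: 0.998
grip_force: 0.0
```

Run:
```python
from h import *
s=sense();p=capture('wrist');im=p['pixels'].copy();print(s['eef_pos'])
fx=(578,33,.105)
def F(a,b,z): c,q=np.cos(fx[2]),np.sin(fx[2]);return (fx[0]+c*a-q*b,fx[1]+q*a+c*b,z)
im=cv2.resize(im,(800,600));k=800/512
cv2.polylines(im,[np.int32(hull(p,s,576,64,12)*k)],1,(0,0,255))
for a in (34,-34,45,-45,59,-59,70,-70):
    z=21
    cv2.line(im,tuple(np.int32(w2px(p,F(a,-65,z),s)*k)),tuple(np.int32(w2px(p,F(a,85,z),s)*k)),(255,0,255))
cv2.imwrite('pics/w2.png',im)
```

```text
[574.82638482  61.1454176  222.55898645]
```

View pics/w2.png

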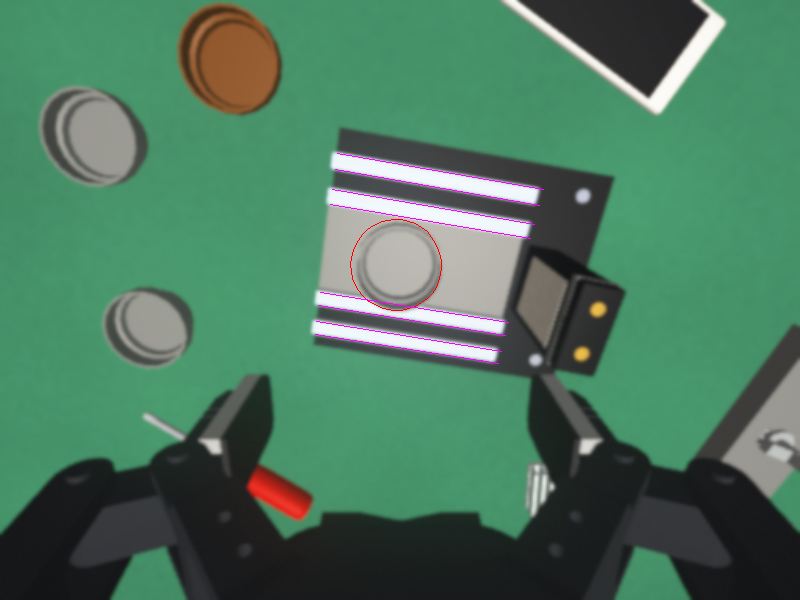

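The overlay confirms the fixture pose, with the rail lines coinciding. Cup2's centre lies at about (399,265), i.e. near (576, 62.5).

Call:
drive_tool(commands="0.012 0.014 -0.35 0 0 0 100;0 0 -0.35 0 0 0 100;0 0 -0.35 0 0 0 100;0 0 -0.35 0 0 0 100;0 0 -0.25 0 0 0 100;0 0 -0.15 0 0 0 100;0 0 0 0 0 0 100;0 0 0 0 0 0 60;0 0 0 0 0 0 60;0 0 0 0 0 0 60;0 0 0 0 0 0 60;0 0 0 0 0 0 60", force=30)

```text
time_s: 4.25
eef_pos: [577.3, 63.8, 46.4]
ee_rot: [0.0, 0.99, 0.138, 0.002]
force: [-1.5, 1.3, 6.4]
grip_width: 0.739
grip_force: 32.0
```

Call:
drive_tool(commands="0 0 0 0 0 0 60;0 0 0.1 0 0 0 60;0 0 0.2 0 0 0 60;0 0 0.3 0 0 0 60;0 0 0.3 0 0 0 60;0 0 0 0 0 0 60;0 0 0 0 0 0 60")

```text
time_s: 4.83
eef_pos: [577.2, 63.8, 136.7]
ee_rot: [0.001, 0.99, 0.138, 0.003]
force: [0.3, -0.5, -2.1]
grip_width: 0.737
grip_force: 33.3
```

Run:
```python
from h import *
s=sense();p=capture('wrist');cv2.imwrite('pics/w3.png',p['pixels']);print(s['eef_pos'],s['force'],s['grip_width'])
for xy in [(472,237),(601,288),(530,429)]:
  try: print(bench_cup(p,s,xy))
  except Exception as e: print(e)
sc=capture('scene')
for xy in [(472,237),(601,288),(530,429)]:
  try: print(bench_cup(sc,None,xy))
  except Exception as e: print(e)
```

```text
[577.197779    63.79341507 136.67118406] [ 0.26585084 -0.48140772 -2.09681126] 0.7369317239812033
(array([471.79929462, 237.10621883]), np.float64(0.9696904992977874))
(array([613.31104518,  86.55811307]), np.float64(13.078706484385378))
(array([518.54895654,  16.7107963 ]), np.float64(10.80965443469895))
(array([114.0811564 , 463.56136958]), np.float64(176.14073694170233))
(array([601.60509834, 290.36892899]), np.float64(1.0187162643739809))
(array([529.26569453, 430.6887025 ]), np.float64(1.0238622065230445))
```

View pics/w3.png

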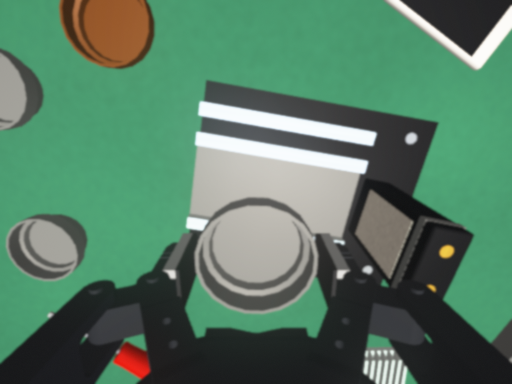

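Call:
drive_tool(commands="-0.132 0.217 0 0 0 0 60;-0.132 0.217 0 0 0 0 60;-0.132 0.217 0 0 0 0 60;-0.132 0.217 0 0 0 0 60;-0.132 0.217 0 0 0 0 60;-0.132 0.217 0 0 0 0 60;-0.132 0.217 -0.1 0 0 0 60;-0.132 0.217 -0.2 0 0 0 60;0 0 -0.25 0 0 0 60;0 0 0 0 0 0 60;0 0 0 0 0 0 60")

```text
time_s: 5.85
eef_pos: [470.0, 237.1, 77.7]
ee_rot: [0.0, 0.99, 0.138, -0.002]
force: [0.1, -0.5, -0.3]
grip_width: 0.738
grip_force: 33.8
```

Run:
```python
from h import *
s=sense();p=capture('wrist');print(s['eef_pos'])
h=hull(p,s,s['eef_pos'][0],s['eef_pos'][1],s['eef_pos'][2]-34.4)
im=p['pixels'].copy();cv2.polylines(im,[np.int32(h)],1,(0,0,255));cv2.polylines(im,[np.int32(hull(p,s,471.8,237.2,0))],1,(255,0,0));cv2.imwrite('pics/w4.png',im)
```

```text
[469.99047375 237.12661228  77.65979384]
```

View pics/w4.png

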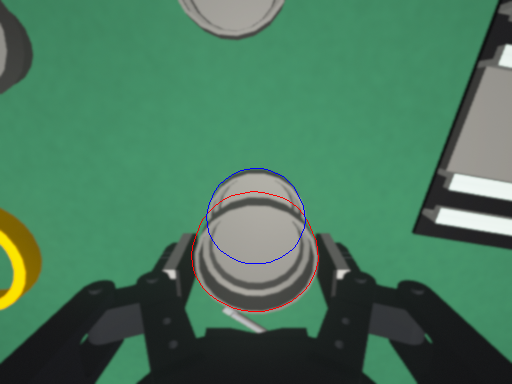

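The held cup (red) and base cup (blue) match the model outlines, so I'll lower and release.

Call:
drive_tool(commands="0.015 0 -0.1 0 0 0 60;0 0 -0.1 0 0 0 60;0 0 -0.05 0 0 0 60;0 0 -0.03 0 0 0 60;0 0 -0.01 0 0 0 60;0 0 0 0 0 0 60;0 0 0 0 0 0 60")

```text
time_s: 6.48
eef_pos: [472.1, 237.3, 49.4]
ee_rot: [0.0, 0.99, 0.138, -0.0]
force: [1.1, -0.1, -1.0]
grip_width: 0.739
grip_force: 33.8
```

Call:
drive_tool(commands="0 0 0 0 0 0 90;0 0 0 0 0 0 100;0 0 0 0 0 0 100;0 0 0.1 0 0 0 100;0 0 0.25 0 0 0 100;0 0 0.4 0 0 0 100;0.16 0.06 0.35 0 0 0 100;0.19 0.08 0.3 0 0 0 100;0.24 0.09 0.2 0 0 0 100;0.24 0.1 0.1 0 0 0 100;0.23 0.1 0 0 0 0 100;0.23 0.09 0 0 0 0 100;0 0 0 0 0 0 100;0 0 0 0 0 0 100")

```text
time_s: 7.65
eef_pos: [601.3, 289.4, 219.2]
ee_rot: [0.0, 0.99, 0.138, -0.0]
force: [-0.7, 0.1, 0.3]
grip_width: 1.002
grip_force: 0.0
```

Run:
```python
from h import *
s=sense();p=capture('wrist');print(s['eef_pos'])
cv2.imwrite('pics/w5.png',p['pixels'])
print(bench_cup(p,s,(601,289)),bench_cup(p,s,(530,430)),bench_cup(p,s,(472,237)))
t=capture('top');print(bench_cup(t,None,(530,430)))
```

```text
[601.28978763 289.43726716 219.20063501]
(array([603.27873397, 288.45928694]), np.float64(1.0306984011211422)) (array([530.36786123, 428.62040047]), np.float64(0.9951715834730862)) (array([464.26679615, 234.4751124 ]), np.float64(1.2030513818453168))
(array([720.7772526 , 158.32504239]), np.float64(294.6136742809375))
```

View pics/w5.png

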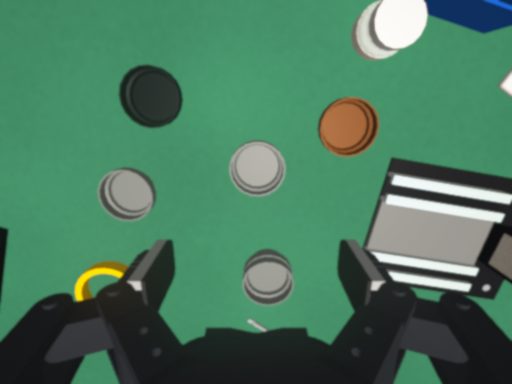

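Call:
drive_tool(commands="0.012 -0.01 -0.35 0 0 0 100;0 0 -0.35 0 0 0 100;0 0 -0.35 0 0 0 100;0 0 -0.35 0 0 0 100;0 0 -0.25 0 0 0 100;0 0 -0.15 0 0 0 100;0 0 -0.05 0 0 0 100;0 0 0 0 0 0 100;0 0 0 0 0 0 60;0 0 0 0 0 0 60;0 0 0 0 0 0 60;0 0 0 0 0 0 60;0 0 0 0 0 0 60")

```text
time_s: 8.83
eef_pos: [603.1, 288.7, 37.1]
ee_rot: [-0.0, 0.99, 0.138, 0.002]
force: [-2.4, -1.5, 6.3]
grip_width: 0.733
grip_force: 32.0
```

Call:
drive_tool(commands="0 0 0.1 0 0 0 60;0 0 0.2 0 0 0 60;0 0 0.3 0 0 0 60;0 0 0.3 0 0 0 60;-0.13 -0.05 0 0 0 0 60;-0.2 -0.08 0 0 0 0 60;-0.3 -0.12 0 0 0 0 60;-0.3 -0.12 0 0 0 0 60;-0.2 -0.08 0 0 0 0 60;-0.12 -0.04 -0.1 0 0 0 60;-0.05 -0.02 -0.15 0 0 0 60;0 0 -0.1 0 0 0 60;0 0 0 0 0 0 60;0 0 0 0 0 0 60")

```text
time_s: 10.0
eef_pos: [472.9, 237.6, 89.9]
ee_rot: [-0.0, 0.99, 0.138, 0.0]
force: [-0.6, 0.2, 0.0]
grip_width: 0.737
grip_force: 33.3
```

Run:
```python
from h import *
s=sense();p=capture('wrist');print(s['eef_pos'],s['grip_width'])
im=p['pixels'].copy();x,y,z=s['eef_pos']
for xx,yy,zz,c in ((x,y,z-37.1,(0,0,255)),(472,237.2,14,(255,0,0)),(472,237.2,0,(255,0,255))):cv2.polylines(im,[np.int32(hull(p,s,xx,yy,zz))],1,c)
cv2.imwrite('pics/w6.png',im)
print(bench_cup(p,s,(530.4,428.6)))
```

```text
[472.91567924 237.55380929  89.92732048] 0.7374339319506908
(array([558.22386191, 111.58796171]), np.float64(1.27851182004279))
```

View pics/w6.png

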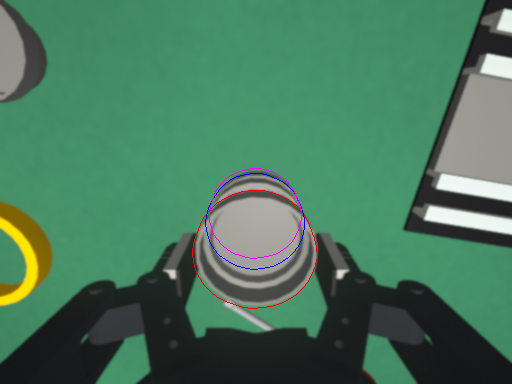

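The stack and held cup line up. I'll lower, release and go to the last cup, C.

Call:
drive_tool(commands="-0.007 0 -0.1 0 0 0 60;0 0 -0.08 0 0 0 60;0 0 -0.05 0 0 0 60;0 0 -0.01 0 0 0 60;0 0 0 0 0 0 60;0 0 0 0 0 0 60;0 0 0 0 0 0 90;0 0 0 0 0 0 100;0 0 0 0 0 0 100;0 0 0.1 0 0 0 100;0 0 0.3 0 0 0 100;0 0.1 0.4 0 0 0 100;0 0.25 0.3 0 0 0 100;0.1 0.35 0.2 0 0 0 100;0.1 0.36 0.2 0 0 0 100;0.15 0.36 0.1 0 0 0 100;0.15 0.3 0 0 0 0 100;0.08 0.19 0 0 0 0 100;0 0 0 0 0 0 100;0 0 0 0 0 0 100")

```text
time_s: 11.72
eef_pos: [529.2, 428.2, 224.9]
ee_rot: [0.0, 0.99, 0.138, -0.0]
force: [0.4, -0.7, -0.1]
grip_width: 1.0
grip_force: 0.0
```

Run:
```python
from h import *
s=sense();p=capture('wrist');print(s['eef_pos'],s['joints'])
cv2.imwrite('pics/w7.png',p['pixels'])
print(bench_cup(p,s,(530,430)))
```

```text
[529.23940279 428.21697584 224.88266849] [ 5.08649202e-01  6.88842271e-01  9.78001568e-01 -1.36696138e-04
  1.47530184e+00  1.80164262e+00]
(array([530.47853688, 428.59592377]), np.float64(1.03082984651313))
```

View pics/w7.png

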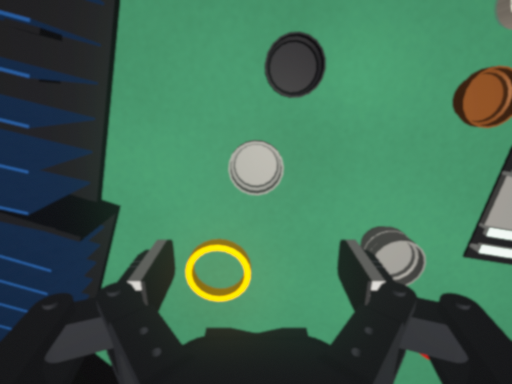

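Cup C is at (256,167), unmoved, and the three-cup stack at (395,253) looks upright. Grasping C next.

Call:
drive_tool(commands="0.01 0.003 -0.35 0 0 0 100;0 0 -0.35 0 0 0 100;0 0 -0.35 0 0 0 100;0 0 -0.35 0 0 0 100;0 0 -0.3 0 0 0 100;0 0 -0.18 0 0 0 100;0 0 -0.05 0 0 0 100;0 0 0 0 0 0 100;0 0 0 0 0 0 60;0 0 0 0 0 0 60;0 0 0 0 0 0 60;0 0 0 0 0 0 60;0 0 0 0 0 0 60")

```text
time_s: 12.85
eef_pos: [531.5, 428.4, 35.0]
ee_rot: [-0.001, 0.99, 0.138, 0.002]
force: [-0.9, -2.0, 6.2]
grip_width: 0.736
grip_force: 32.6
```

Call:
drive_tool(commands="0 0 0.1 0 0 0 60;0 0 0.2 0 0 0 60;0 0 0.3 0 0 0 60;0 0 0.3 0 0 0 60;0 -0.13 0.2 0 0 0 60;-0.08 -0.28 0.1 0 0 0 60;-0.1 -0.36 0 0 0 0 60;-0.12 -0.38 0 0 0 0 60;-0.12 -0.38 0 0 0 0 60;-0.1 -0.25 0 0 0 0 60;-0.06 -0.13 -0.1 0 0 0 60;0 0 -0.15 0 0 0 60;0 0 0 0 0 0 60;0 0 0 0 0 0 60")

```text
time_s: 14.02
eef_pos: [472.6, 237.2, 128.1]
ee_rot: [-0.0, 0.99, 0.138, 0.0]
force: [-0.2, -0.1, -0.5]
grip_width: 0.735
grip_force: 33.5
```

Run:
```python
from h import *
s=sense();p=capture('wrist');print(s['eef_pos'],s['grip_width'])
im=p['pixels'].copy();x,y,z=s['eef_pos']
for xx,yy,zz,c in ((x,y,z-37.1,(0,0,255)),(472,237.2,28,(255,0,0)),(472,237.2,0,(255,0,255))):cv2.polylines(im,[np.int32(hull(p,s,xx,yy,zz))],1,c)
cv2.imwrite('pics/w8.png',im)
```

```text
[472.6109582  237.17580851 128.07147148] 0.7349104362406382
```

View pics/w8.png

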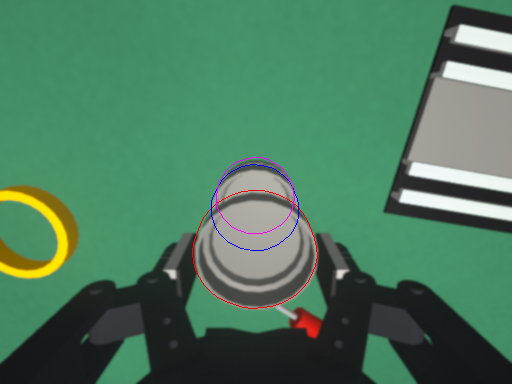

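Call:
drive_tool(commands="-0.005 0 -0.2 0 0 0 60;0 0 -0.15 0 0 0 60;0 0 -0.1 0 0 0 60;0 0 -0.05 0 0 0 60;0 0 0 0 0 0 60;0 0 0 0 0 0 60;0 0 0 0 0 0 90;0 0 0 0 0 0 100;0 0 0 0 0 0 100;0 0 0.15 0 0 0 100;0 0 0.3 0 0 0 100;0 0 0.4 0 0 0 100;0 0 0.4 0 0 0 100;0 -0.1 0.3 0 0 0 100;0 0 0 0 0 0 100;0 0 0 0 0 0 100")

```text
time_s: 15.4
eef_pos: [472.4, 227.0, 233.5]
ee_rot: [-0.0, 0.99, 0.138, 0.002]
force: [-0.6, -0.1, -1.6]
grip_width: 0.999
grip_force: 0.0
```

Run:
```python
from h import *
s=sense();p=capture('wrist');print(s['eef_pos'])
a=cv2.resize(p['pixels'],(400,300));b=capture('scene')['pixels'][60:220,200:420]
cv2.imwrite('pics/w9.png',np.hstack([a,cv2.resize(b,(400,300))]))
```

```text
[472.43977797 226.96846878 233.53830726]
```

View pics/w9.png

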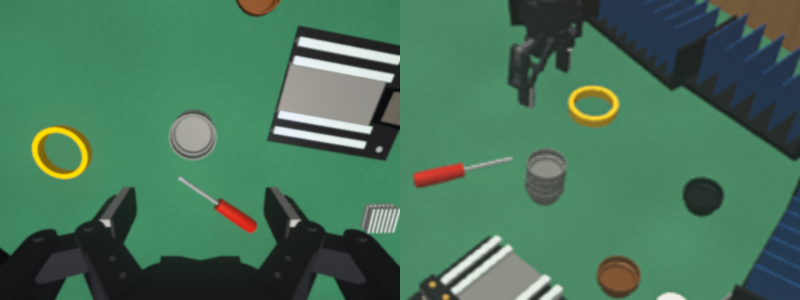

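All four cups stand nested and upright at (545,175). Now on to the pack, with the gripper shut.

Call:
drive_tool(commands="0.11 -0.31 0 0 0 -0.02 0;0.11 -0.31 0 0 0 -0.02 0;0.11 -0.31 0 0 0 -0.02 0;0.11 -0.31 0 0 0 -0.02 0;0.11 -0.31 0 0 0 -0.02 0;0.11 -0.31 0 0 0 -0.02 0;0.11 -0.31 0 0 0 -0.02 0;0.11 -0.31 0 0 0 -0.02 0;0.11 -0.31 0 0 0 -0.02 0;0.11 -0.32 0 0 0 -0.02 0;0.11 -0.32 0 0 0 -0.02 0;0 0 -0.2 0 0 0 0;0 0 -0.35 0 0 0 0;0 0 -0.35 0 0 0 0;0 0 -0.2 0 0 0 0;0 0 -0.1 0 0 0 0;0 0 0 0 0 0 0;0 0 0 0 0 0 0")

```text
time_s: 17.0
eef_pos: [593.2, -115.8, 112.3]
ee_rot: [-0.0, 0.999, 0.052, -0.0]
force: [-0.2, 0.4, 0.5]
grip_width: -0.002
grip_force: 0.0
```

Run:
```python
from h import *
s=sense();print(s['eef_pos'],s['ee_rot'],s['joints'])
b=capture('scene');cv2.imwrite('pics/s2.png',cv2.resize(b['pixels'][150:330,100:340],(800,600)))
```

```text
[ 593.16409399 -115.84214293  112.26694839] [-6.43367684e-05  9.98644169e-01  5.20558777e-02 -7.37350247e-05] [-3.86529025e-01  6.14338598e-01  1.41046920e+00  5.99327014e-05
  1.11697301e+00  1.08008219e+00]
```

View pics/s2.png

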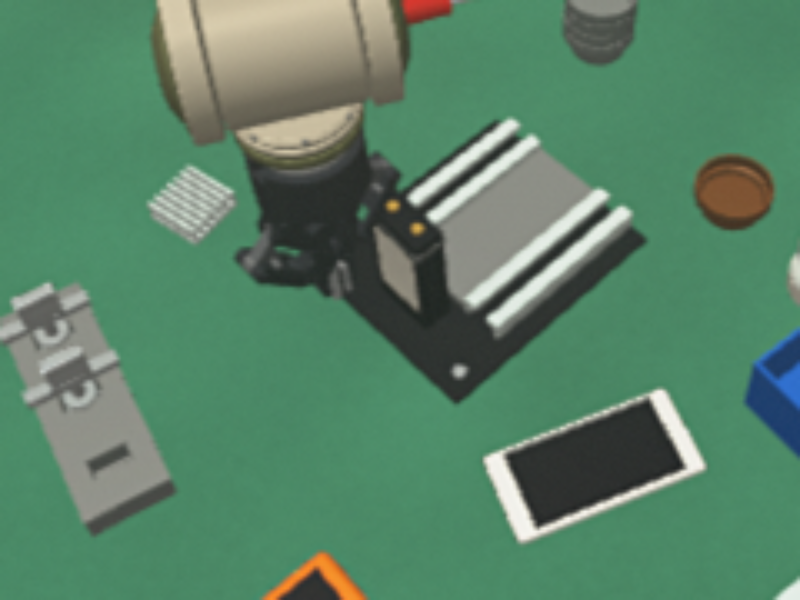

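Call:
drive_tool(commands="-0.01 0.1 0.05 0 0 0 0;-0.01 0.1 0 0 0 0 0;-0.005 0.05 0 0 0 0 0;-0.004 0.04 0 0 0 0 0;-0.004 0.04 0 0 0 0 0;-0.004 0.04 0 0 0 0 0;-0.004 0.04 0 0 0 0 0;-0.004 0.04 0 0 0 0 0;-0.004 0.04 0 0 0 0 0;-0.004 0.04 0 0 0 0 0;-0.004 0.04 0 0 0 0 0;-0.004 0.04 0 0 0 0 0;0 0 0 0 0 0 0")

```text
time_s: 18.13
eef_pos: [586.7, -54.1, 117.1]
ee_rot: [-0.0, 0.999, 0.052, -0.0]
force: [-0.3, -0.7, 0.4]
grip_width: -0.001
grip_force: 0.0
```

Run:
```python
from h import *
s=sense();print(s['eef_pos'],s['force'])
b=capture('scene');cv2.imwrite('pics/s3.png',cv2.resize(b['pixels'][180:300,180:340],(640,480)))
```

```text
[586.74993121 -54.13699431 117.08048045] [-0.26128232 -0.74458318  0.35721026]
```

View pics/s3.png

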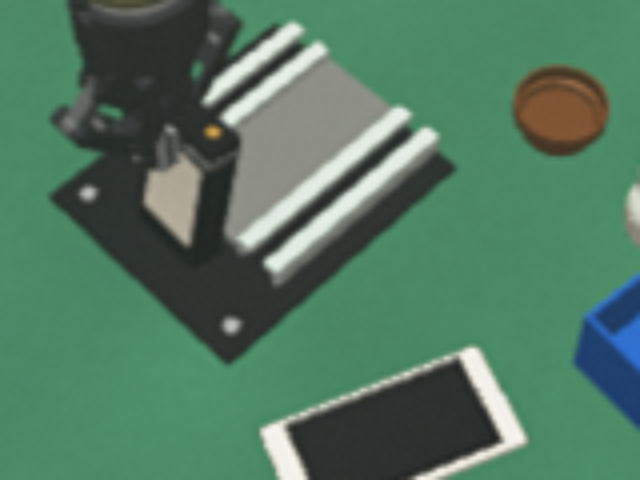

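Call:
drive_tool(commands="-0.004 0.04 0 0 0 0 0;-0.004 0.04 0 0 0 0 0;-0.004 0.04 0 0 0 0 0;-0.004 0.04 0 0 0 0 0;-0.004 0.04 0 0 0 0 0;-0.004 0.04 0 0 0 0 0;0 0 0 0 0 0 0;0 0 0 0 0 0 0;0 0 0 0 0 0 0;0 0 0 0 0 0 0;0 0 0 0 0 0 0")

```text
time_s: 19.1
eef_pos: [584.5, -31.1, 117.1]
ee_rot: [0.0, 0.999, 0.052, -0.0]
force: [-0.9, -0.7, 0.2]
grip_width: -0.001
grip_force: 0.0
```

Call:
drive_tool(commands="0 -0.1 0.1 0 0 0 0;-0.05 -0.15 0.3 0 0 0 0;-0.05 -0.15 0.35 0 0 0 20;0 0 0.3 0 0 0 40;0 0 0 0 0 0 40;0 0 0 0 0 0 40")

```text
time_s: 19.6
eef_pos: [574.9, -71.9, 224.2]
ee_rot: [0.001, 0.999, 0.052, 0.002]
force: [0.5, -1.2, -0.4]
grip_width: 0.4
grip_force: 0.0
```

Run:
```python
from h import *
s=sense();p=capture('wrist');print(s['eef_pos'])
a=cv2.resize(p['pixels'],(400,300))
b=capture('scene');cv2.imwrite('pics/s4.png',np.hstack([a,cv2.resize(b['pixels'][165:300,160:340],(400,300))]));cv2.imwrite('w.png',p['pixels'])
import pickle;pickle.dump((p,s),open('p.pkl','wb'))
```

```text
[574.90623425 -71.89416677 224.22346172]
```

View pics/s4.png

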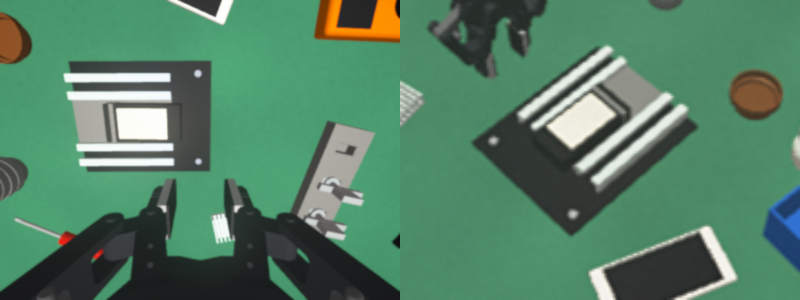

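The pack has tipped and lies flat on the nest plate between the rails. Its upper face shows at about (142,123) in the left half. Two nuts show in the rack at the right. Picture views are used up, so from here I measure numerically. I'll move above the rack and turn 90°.

Call:
drive_tool(commands="-0.096 -0.14 0.02 0 0 0.155 40;-0.096 -0.14 0.02 0 0 0.155 40;-0.096 -0.14 0.02 0 0 0.155 40;-0.096 -0.14 0.02 0 0 0.155 40;-0.096 -0.14 0.02 0 0 0.155 40;-0.096 -0.14 0.02 0 0 0.155 40;-0.096 -0.14 0.02 0 0 0.155 40;-0.096 -0.14 0.02 0 0 0.155 40;-0.096 -0.14 0.02 0 0 0.155 40;-0.096 -0.14 0.02 0 0 0.155 40;-0.096 -0.14 0 0 0 0.155 40;-0.096 -0.14 0 0 0 0.155 40;-0.096 -0.14 0 0 0 0.14 40;0 0 0 0 0 0 40;0 0 0 0 0 0 40")

```text
time_s: 20.95
eef_pos: [449.3, -252.9, 241.1]
ee_rot: [-0.001, 0.671, 0.742, 0.0]
force: [0.2, -0.0, 0.1]
grip_width: 0.404
grip_force: 0.0
```

Run:
```python
from h import *
import pickle
q,sq=pickle.load(open('p.pkl','rb'))
fx=np.array((578,33,.105));c,n=np.cos(.105),np.sin(.105)
def tofix(w): d=w[:2]-fx[:2];return np.array([c*d[0]+n*d[1],-n*d[0]+c*d[1]])
# white label of pack in q
hsv=cv2.cvtColor(q['pixels'],cv2.COLOR_BGR2HSV);m=((hsv[...,1]<60)&(hsv[...,2]>190)).astype(np.uint8)
k,l,st,ce=cv2.connectedComponentsWithStats(m)
i=l[158,182];print('label',st[i],ce[i],tofix(px2w(q,ce[i],38,sq)),i)
cnt=cv2.findContours((l==i).astype(np.uint8),0,1)[0][0];bx=cv2.boxPoints(cv2.minAreaRect(cnt));print([np.round(tofix(px2w(q,b,38,sq)),1) for b in bx])
# gray-level profile along pack mid line at z=38, fixture y
g=cv2.cvtColor(q['pixels'],cv2.COLOR_BGR2GRAY)
for x in (-26,22):
  print(x,[(y,int(g[tuple(np.int32(w2px(q,(fx[0]+c*x-n*y,fx[1]+n*x+c*y,38),sq)[::-1]))])) for y in range(-84,60,4)])
s=sense();p=capture('wrist');print(s['eef_pos'],s['ee_rot'],s['joints']);pickle.dump((p,s),open('n.pkl','wb'))
for b in boxes_of(p,'nut1_grip'):print(b, px2w(p,b['position'],66,s))
```

```text
label [ 149  139   66   40 2475] [181.88606061 157.96363636] [  2.13123161 -21.94060249] 5
[array([23.2, 12.4]), array([ 23.1, -58.8]), array([-21.1, -56.7]), array([-21. ,  17.4])]
-26 [(-84, 76), (-80, 78), (-76, 76), (-72, 79), (-68, 81), (-64, 110), (-60, 116), (-56, 117), (-52, 118), (-48, 119), (-44, 125), (-40, 127), (-36, 128), (-32, 127), (-28, 128), (-24, 127), (-20, 124), (-16, 136), (-12, 138), (-8, 139), (-4, 139), (0, 138), (4, 137), (8, 137), (12, 136), (16, 140), (20, 165), (24, 147), (28, 136), (32, 155), (36, 161), (40, 159), (44, 159), (48, 158), (52, 156), (56, 156)]
22 [(-84, 76), (-80, 71), (-76, 73), (-72, 81), (-68, 84), (-64, 86), (-60, 89), (-56, 244), (-52, 247), (-48, 249), (-44, 249), (-40, 249), (-36, 250), (-32, 251), (-28, 251), (-24, 251), (-20, 250), (-16, 251), (-12, 251), (-8, 251), (-4, 251), (0, 250), (4, 250), (8, 250), (12, 228), (16, 112), (20, 176), (24, 111), (28, 80), (32, 143), (36, 174), (40, 173), (44, 172), (48, 172), (52, 171), (56, 171)]
[ 449.28643235 -252.92303042  241.1173363 ] [-1.06712875e-03  6.70823024e-01  7.41616696e-01  9.62511808e-05] [-7.40339662e-01  2.98863494e-01  1.53580828e+00  1.88193109e-04
  1.30905608e+00 -8.40547843e-01]
{'position': [255.3, 191.9], 'confidence': 0.58} [ 450.81909194 -273.88005496   66.        ]
```

```bash
cat > rk.py <<'E'
from h import *
import pickle
from scipy.optimize import minimize
def box(cx,cy,lx,ly,z0,z1): return [(cx+a*lx/2,cy+b*ly/2,z) for a in(-1,1) for b in(-1,1) for z in(z0,z1)]
def nut(r): 
    return [box(r,0,10,68,44,52),box(r,0,10,30,52,78.5),box(r,0,22,22,24,30),box(r,0,10,10,24,44)]
def render(p,s,v,nuts,shape):
    c,n=np.cos(v[2]),np.sin(v[2]);m=np.zeros(shape,np.uint8)
    for B in [box(0,0,190,64,0,24)]+[b for r in nuts for b in nut(r)]:
        P=np.array([w2px(p,(v[0]+c*a-n*b,v[1]+n*a+c*b,z),s) for a,b,z in B])
        cv2.fillConvexPoly(m,np.int32(cv2.convexHull(np.float32(P))*16*2),1,shift=4)
    return m
if __name__=='__main__':
    p,s=pickle.load(open('n.pkl','rb'))
    im=cv2.resize(p['pixels'],None,fx=2,fy=2,interpolation=cv2.INTER_CUBIC)
    hsv=cv2.cvtColor(im,cv2.COLOR_BGR2HSV);M=(~((hsv[...,0]>60)&(hsv[...,0]<95)&(hsv[...,1]>90))).astype(np.uint8)
    small=cv2.resize(M,(64,48),interpolation=cv2.INTER_AREA)
    g=cv2.cvtColor(p['pixels'],cv2.COLOR_BGR2GRAY)
    gs=cv2.resize(g,(64,48),interpolation=cv2.INTER_AREA);ms=cv2.resize(M*255,(64,48),interpolation=cv2.INTER_AREA)
    for r in range(10,38): print(r*8,''.join('.' if ms[r,k]<128 else '0123456789'[min(9,gs[r,k]//26)] for k in range(64)))
    R0=(slice(0,450),slice(0,1024))
    n,l,st,ce=cv2.connectedComponentsWithStats(M)
    for nuts in [(-60,0),(0,60)]:
        f=lambda v:-(lambda A,B:(A&B).sum()/(A|B).sum())(render(p,s,v,nuts,M.shape)[R0],(M)[R0])
        best=min((minimize(f,(cx,-275,y),method='Nelder-Mead',options=dict(initial_simplex=[(cx,-275,y),(cx+15,-275,y),(cx,-260,y),(cx,-275,y+.1)],xatol=.05,fatol=1e-5)) for cx in(450,480,510) for y in(-.1,.05)),key=lambda r:r.fun)
        print(nuts,best.x,best.fun)
E
python3 rk.py
```

```text
80 ..........................98876.................................
88 ................................................................
96 ................................................................
104 ................................................................
112 ................................................................
120 ................................................................
128 ................................................................
136 ................................................................
144 ................................................................
152 ................................................................
160 .............................5544.........................323444
168 .............................66666544.....................235444
176 .............................6667666665444................235111
184 ............................566656666666665444...........3245111
192 ............................6666666666666666665..........3243111
200 ............................6666766664466664565..........2352111
[... 287 characters left out ...]
...................132........132................323551161
248 ........................2231........1322...............324554254
256 ........................1331........1331...............235555555
264 .......................11251........15311...............35555555
272 .................11...111121........121111...11..........5555555
280 ................111111111112.........11111111111244.............
288 ..............1111111111111..........11111111111113422..........
296 .............111111111111121.........2111112111111124112........
(-60, 0) [ 5.10731139e+02 -2.94543907e+02 -1.27681369e-01] -0.39088575967844874
(0, 60) [ 5.10699689e+02 -2.94552481e+02 -1.27535066e-01] -0.38548654300535024
```

```bash
sed -i 's/R0=.*/R0=(slice(280,458),slice(400,800))/' rk.py; python3 rk.py | tail -2
```

```text
(-60, 0) [ 5.10751953e+02 -2.94576449e+02 -1.27961313e-01] -0.9937626488835805
(0, 60) [ 5.10769528e+02 -2.94548673e+02 -1.27540417e-01] -0.980391506303915
```

Call:
drive_tool(commands="0.01 -0.17 -0.2 0 0 -0.145 40;0.01 -0.17 -0.2 0 0 -0.145 40;0 0 0 0 0 0 40;0 0 0 0 0 0 40")

```text
time_s: 21.38
eef_pos: [451.7, -286.2, 201.2]
ee_rot: [-0.001, 0.749, 0.662, 0.0]
force: [0.1, 0.5, 0.5]
grip_width: 0.397
grip_force: 0.0
```

```bash
cat > rk2.py <<'E'
from rk import *
import sys
s=sense();p=capture('wrist');pickle.dump((p,s),open('n.pkl','wb'))
print(s['eef_pos'],2*np.arctan2(s['ee_rot'][2],s['ee_rot'][1]))
im=cv2.resize(p['pixels'],None,fx=2,fy=2,interpolation=cv2.INTER_CUBIC)
hsv=cv2.cvtColor(im,cv2.COLOR_BGR2HSV);M=(~((hsv[...,0]>60)&(hsv[...,0]<95)&(hsv[...,1]>90))).astype(np.uint8)
v0=(510.75,-294.6,-.128)
A=render(p,s,v0,(-60,0),M.shape)
R0=(slice(0,450),slice(0,1024))
D=cv2.dilate(A,np.ones((31,31)));D[450:]=0
f=lambda v:-(lambda A,B:(A&B).sum()/(A|B).sum())(render(p,s,v,(-60,0),M.shape)*D,M*D)
r=minimize(f,v0,method='Nelder-Mead',options=dict(initial_simplex=[v0,(515,-294,-.128),(510,-289,-.128),(510,-294,-.1)],xatol=.05,fatol=1e-5))
print(r.x,r.fun)
ms=cv2.resize(M*255,(64,48),interpolation=cv2.INTER_AREA);gs=cv2.resize(cv2.cvtColor(p['pixels'],cv2.COLOR_BGR2GRAY),(64,48),interpolation=cv2.INTER_AREA)
for q in range(12,36): print(q*8,''.join('.' if ms[q,k]<128 else '0123456789'[min(9,gs[q,k]//26)] for k in range(64)))
v=r.x
for a in (-60,0): print('nut',v[0]+np.cos(v[2])*a,v[1]+np.sin(v[2])*a)
E
python3 rk2.py
```

```text
[ 451.71362189 -286.19635677  201.21391614] 1.4477557914151433
[ 5.10894198e+02 -2.94511971e+02 -1.26729536e-01] -0.9926005713482883
96 ..............................................................32
104 ..............................................................32
112 ..............................................................32
120 ..............................................................22
128 ..............................................................22
136 ..............................................................22
144 ............................6666666666566555555555............22
152 ............................6667766666676666666665............22
160 ............................6666666666666666654665............22
168 ............................6676676666546666644665............22
176 ............................6667766666557666535665............22
184 ............................666776666645766655566.............22
192 ............................666776666656766666666............322
200 ...............................66.....57.....................322
208 .......................................5......................23
216 ...............................................................3
224 ................................................................
232 ..........................32........23..........................
240 .........................132........132.................44......
248 ........................2231........1322...............44442122.
256 ........................1331........1331...............444443111
264 .......................11251........15311.............4444444421
272 .................11...111121........121111...11.......4444344443
280 ................111111111112.........111111111112....44443024444
nut 451.37536487544503 -286.92853546530705
nut 510.8941981116666 -294.5119707158283
```

Call:
drive_tool(commands="-0.003 -0.007 -0.3 0 0 0 40;0 0 -0.35 0 0 0 40;0 0 -0.35 0 0 0 40;0 0 -0.2 0 0 0 40;0 0 -0.11 0 0 0 40;0 0 0 0 0 0 40;0 0 0 0 0 0 40;0 0 0 0 0 0 0;0 0 0 0 0 0 0;0 0 0 0 0 0 0;0 0 0 0 0 0 0;0 0 0 0 0 0 0", force=60)

```text
time_s: 22.43
eef_pos: [452.0, -288.1, 72.7]
ee_rot: [0.001, 0.749, 0.662, 0.0]
force: [0.6, 0.1, 5.9]
grip_width: 0.101
grip_force: 60.9
```

Call:
drive_tool(commands="0 0 0 0 0 0 0;0 0 0.1 0 0 0 0;0 0 0.15 0 0 0 0;0 0 0.25 0 0 0 0;0 0 0.35 0 0 0 0;0.03 0.1 0.3 0 0 0.029 0;0.076 0.296 0.1 0 0 0.029 0;0.076 0.296 0 0 0 0.029 0;0.076 0.296 0 0 0 0.029 0;0.076 0.296 0 0 0 0.029 0;0.076 0.296 0 0 0 0.029 0;0.076 0.296 0 0 0 0.029 0;0.076 0.296 0 0 0 0.029 0;0.076 0.296 0 0 0 0.029 0;0.076 0.296 0 0 0 0.029 0;0.05 0.19 0 0 0 0.029 0;0 0 0 0 0 0 0;0 0 0 0 0 0 0")

```text
time_s: 23.93
eef_pos: [527.7, 8.3, 196.7]
ee_rot: [0.0, 0.66, 0.751, 0.0]
force: [-0.6, -1.2, -1.5]
grip_width: 0.104
grip_force: 59.9
```

```bash
cat > ff.py <<'E'
from h import *
import pickle
from scipy.optimize import minimize
s=sense();p=capture('wrist');pickle.dump((p,s),open('f.pkl','wb'))
print(s['eef_pos'],2*np.arctan2(s['ee_rot'][2],s['ee_rot'][1]),s['grip_width'],s['joints'])
im=cv2.resize(p['pixels'],None,fx=2,fy=2,interpolation=cv2.INTER_CUBIC);hsv=cv2.cvtColor(im,cv2.COLOR_BGR2HSV)
M=((hsv[...,1]<60)&(hsv[...,2]>185)).astype(np.uint8)
def strips(v,dil=0):
    c,n=np.cos(v[2]),np.sin(v[2]);m=np.zeros(M.shape,np.uint8)
    for a,b in((34,45),(59,70),(-45,-34),(-70,-59)):
        q=np.array([w2px(p,(v[0]+c*x-n*y,v[1]+n*x+c*y,21),s) for x,y in((a-dil,-65-dil),(b+dil,-65-dil),(b+dil,85+dil),(a-dil,85+dil))])
        cv2.fillConvexPoly(m,np.int32(np.round(q*32)),1,shift=4)
    return m
v0=(578,33,.105);D=strips(v0,4);D[440:]=0
f=lambda v:-(lambda A,B:(A&B).sum()/(A|B).sum())(strips(v)*D,M*D)
r=minimize(f,v0,method='Nelder-Mead',options=dict(initial_simplex=[v0,(581,33,.105),(578,36,.105),(578,33,.13)],xatol=.05,fatol=1e-5))
print('fix',r.x,r.fun,f(v0))
v=r.x;c,n=np.cos(v[2]),np.sin(v[2])
for nm,x in(('a',52),('b',-52)): print(nm,v[0]+c*x+n*20,v[1]+n*x-c*20)
E
python3 ff.py
```

```text
[527.70080122   8.34847887 196.70283341] 1.699137951001071 0.10420392088054012 [-2.06267681e-01  3.64235571e-01  1.56621126e+00 -2.29022557e-04
  1.21067887e+00 -3.34528651e-01]
fix [5.78068091e+02 3.67085117e+01 1.06123255e-01] -0.8694385007009519 -0.835202446839499
a 631.8940330612918 22.32908444270132
b 528.4791152018095 11.31297060357823
```

Call:
drive_tool(commands="0.007 0 -0.3 0 0 -0.028 0;0 0 -0.35 0 0 0 0;0 0 -0.25 0 0 0 0;0 0 -0.15 0 0 0 0;0 0 0 0 0 0 0;0 0 0 0 0 0 0")

```text
time_s: 24.48
eef_pos: [528.4, 6.8, 91.4]
ee_rot: [-0.0, 0.67, 0.743, -0.0]
force: [0.4, -0.1, -0.3]
grip_width: 0.102
grip_force: 59.9
```

Call:
drive_tool(commands="0 0 -0.03 0 0 0 0;0 0 -0.03 0 0 0 0;0 0 -0.03 0 0 0 0;0 0 -0.03 0 0 0 0;0 0 0 0 0 0 0;0 0 0 0 0 0 0")

```text
time_s: 24.98
eef_pos: [528.4, 7.8, 79.1]
ee_rot: [-0.0, 0.669, 0.743, -0.0]
force: [-0.7, 0.5, -1.3]
grip_width: 0.102
grip_force: 59.9
```

Call:
drive_tool(commands="0 0 -0.03 0 0 0 0;0 0 -0.03 0 0 0 0;0 0 -0.02 0 0 0 0;0 0 -0.015 0 0 0 0;0 0 0 0 0 0 0;0 0 0 0 0 0 0")

```text
time_s: 25.48
eef_pos: [528.4, 7.8, 69.7]
ee_rot: [-0.0, 0.669, 0.743, -0.0]
force: [-1.5, 0.8, 2.2]
grip_width: 0.098
grip_force: 60.3
```

Call:
drive_tool(commands="0 0 0.005 0 0 -0.08 0;0 0 0 0 0 -0.15 0;0 0 0 0 0 -0.15 0;0 0 0 0 0 -0.15 0;0 0 0 0 0 -0.15 0;0 0 0 0 0 -0.15 0;0 0 0 0 0 -0.15 0;0 0 0 0 0 -0.15 0;0 0 0 0 0 -0.15 0;0 0 0 0 0 -0.15 0;0 0 0 0 0 -0.15 0;0 0 0 0 0 -0.15 0;0 0 0 0 0 -0.15 0;0 0 0 0 0 -0.12 0;0 0 0 0 0 0 0;0 0 0 0 0 0 0;0 0 0 0 0 0 0")

```text
time_s: 26.9
eef_pos: [528.4, 7.8, 70.0]
ee_rot: [-0.0, 0.999, 0.054, -0.0]
force: [-0.2, 1.2, -1.2]
grip_width: 0.102
grip_force: 59.9
```

Run:
```python
from h import *
s=sense();print(2*np.arctan2(s['ee_rot'][2],s['ee_rot'][1]),s['wrist_torque'])
```

```text
0.10758351288671907 [-0.02211415 -0.04624031  0.01838202]
```

Call:
drive_tool(commands="0 0 -0.005 0 0 0 20;0 0 0 0 0 0 40;0 0 0 0 0 0 40;0 0 0.1 0 0 0 40;0 0 0.3 0 0 0 40;0 0 0.4 0 0 0 40;-0.013 -0.2 0.4 0 0 0.155 40;-0.015 -0.24 0.2 0 0 0.155 40;-0.015 -0.265 0 0 0 0.155 40;-0.015 -0.29 0 0 0 0.155 40;-0.015 -0.29 0 0 0 0.155 40;-0.015 -0.29 0 0 0 0.155 40;-0.015 -0.29 0 0 0 0.155 40;-0.015 -0.29 0 0 0 0.155 40;-0.015 -0.29 0 0 0 0.155 40;-0.02 -0.29 0 0 0 0.155 40;-0.02 -0.29 0 0 0 0.15 40;0 0 0 0 0 0 40;0 0 0 0 0 0 40")

```text
time_s: 28.48
eef_pos: [510.9, -294.2, 207.2]
ee_rot: [0.0, 0.753, 0.658, 0.0]
force: [-0.4, 0.0, 0.6]
grip_width: 0.396
grip_force: 0.0
```

```bash
sed 's/(-60,0),M.shape/(0,),M.shape/g' rk2.py > rk3.py; python3 rk3.py
cat > chk.py <<'E'
from h import *
fx=(578.07,34,.106);c,n=np.cos(.106),np.sin(.106)
p=capture('top');q=capture('scene')
for nm,P in(('top',p),('scene',q)):
  for o,z in(('nut1_grip',63),('pack_mid',30),('cup1_mid',60)):
    for b in boxes_of(P,o):
      w=px2w(P,b['position'],z);d=w[:2]-fx[:2];print(nm,o,round(b['confidence'],2),np.round(w),'fix',np.round([c*d[0]+n*d[1],-n*d[0]+c*d[1]]))
E
python3 chk.py
```

```text
[ 510.87454876 -294.22351247  207.24496696] 1.4370957175208592
[ 5.11246874e+02 -2.94658765e+02 -1.29022747e-01] -0.9938285264684911
96 .......................................................235411111
104 .......................................................235411111
112 .......................................................235311111
120 .......................................................235312345
128 .......................................................235555555
136 .....................................44444.............235666555
144 .....................6666666666776666666666............235665223
152 .....................6666667777776666666665............235652134
160 .....................6665666666666666665665............235640144
168 .....................5665666667777666665665............235651143
176 .....................5665566666776666645665............235664244
184 ......................66666666677666666666.............235666555
192 ......................66666666677666666655.............235666555
200 ...............................66......................335666555
20
[... 556 characters left out ...]
...............11...111121........121111...11.4441444421111111
280 ................111111111112.........111111111112430144443111111
nut 451.74558798728714 -286.93886047091536
nut 511.24687432084335 -294.65876491670736
top nut1_grip 0.5 [533.   6.  63.] fix [-48. -23.]
top pack_mid 0.83 [582.   6.  30.] fix [  1. -29.]
top pack_mid 0.63 [552.  23.  30.] fix [-27.  -8.]
top cup1_mid 0.45 [ 763. -287.   60.] fix [ 150. -338.]
top cup1_mid 0.21 [ 412. -131.   60.] fix [-183. -146.]
scene nut1_grip 0.72 [532.   5.  63.] fix [-49. -24.]
scene pack_mid 0.85 [579.  12.  30.] fix [ -1. -22.]
scene pack_mid 0.61 [ 506. -292.   30.] fix [-106. -316.]
scene cup1_mid 0.59 [519. 197.  60.] fix [-42. 168.]
```

```bash
cat > st.py <<'E'
from h import *
for nm in('scene','top'):
    p=capture(nm);im=cv2.resize(p['pixels'],None,fx=2,fy=2,interpolation=cv2.INTER_CUBIC);hsv=cv2.cvtColor(im,cv2.COLOR_BGR2HSV)
    M=(~((hsv[...,0]>60)&(hsv[...,0]<95)&(hsv[...,1]>90))).astype(np.uint8)
    def ren(v):
        m=np.zeros(M.shape,np.uint8)
        for k in range(4): cv2.fillConvexPoly(m,np.int32(hull(p,None,v[0],v[1],14*k)*32),1,shift=4)
        return m
    best=(0,)
    for x in range(440,521,4):
        for y in range(200,261,4):
            A=ren((x,y));D=cv2.dilate(A,np.ones((15,15)));i=(A&M).sum()/((A|M)&D).sum()
            if i>best[0]:best=(i,x,y)
    print(nm,best)
    u=w2px(p,(472,237,30))
    g=p['pixels'];r0,c0=int(u[1])-30,int(u[0])-40
    for r in range(r0,r0+60,3):print(''.join('.' if M[2*r,2*k] == 0 else str(min(9,g[r,k].mean()//26))[0] for k in range(c0,c0+80,2)))
E
python3 st.py
```

```text
scene (np.float64(0.9389067524115756), 472, 236)
..............................44333344..
........................................
........................................
........................................
...................4444.................
................4233443334..............
.......66654...434344444534.............
5765444........445555555444.............
...............345555555543.............
...............33334554332..............
...............33333333322..............
...............33333333223..............
................3333333323..............
.................2333322................
...................333..................
........................................
........................................
........................................
........................................
........................................
top (np.float64(0.964872521246459), 472, 236)
........................................
........................................
........................................
........................................
........................................
........................................
........................................
.................444445.................
...............4546566544...............
...............45556656642..............
...............555556656533.............
...............45566656653..............
...............54556656443..............
................454455533...............
.....................4..................
........................................
........................................
........................................
........................................
........................................
```

The stack is intact at (472,236). Now nut B.

Call:
drive_tool(commands="0.003 -0.004 -0.35 0 0 0.008 40;0 0 -0.35 0 0 0 40;0 0 -0.35 0 0 0 40;0 0 -0.2 0 0 0 40;0 0 -0.11 0 0 0 40;0 0 0 0 0 0 40;0 0 0 0 0 0 40;0 0 0 0 0 0 0;0 0 0 0 0 0 0;0 0 0 0 0 0 0;0 0 0 0 0 0 0;0 0 0 0 0 0 0;0 0 0 0 0 0 0", force=60)

```text
time_s: 30.12
eef_pos: [512.1, -294.2, 72.3]
ee_rot: [0.001, 0.75, 0.662, 0.0]
force: [-0.9, 0.1, 7.1]
grip_width: 0.1
grip_force: 61.2
```

Call:
drive_tool(commands="0 0 0 0 0 0 0;0 0 0.1 0 0 0 0;0 0 0.15 0 0 0 0;0 0 0.25 0 0 0 0;0 0 0.35 0 0 0 0;0.04 0.1 0.3 0 0 0 0;0.11 0.29 0.1 0 0 0.029 0;0.11 0.29 0 0 0 0.029 0;0.11 0.29 0 0 0 0.029 0;0.11 0.29 0 0 0 0.029 0;0.11 0.29 0 0 0 0.029 0;0.11 0.29 0 0 0 0.029 0;0.11 0.29 0 0 0 0.029 0;0.11 0.29 0 0 0 0.029 0;0.11 0.29 0 0 0 0.029 0;0.11 0.29 0 0 0 0.033 0;0.06 0.14 0 0 0 0 0;0 0 0 0 0 0 0;0 0 0 0 0 0 0")

```text
time_s: 31.7
eef_pos: [631.4, 20.3, 196.0]
ee_rot: [0.0, 0.668, 0.744, -0.0]
force: [-0.1, 0.6, -0.7]
grip_width: 0.103
grip_force: 60.2
```

```bash
python3 ff.py
```

```text
[631.41313225  20.32531457 195.98940254] 1.6777276210503993 0.1034006949728932 [-1.52814140e-01  5.89487360e-01  1.21989397e+00 -4.22294494e-04
  1.33247198e+00 -2.59645687e-01]
fix [5.78784613e+02 3.72480299e+01 1.08461712e-01] -0.8336871649095031 -0.7507861363557828
a 632.644033666014 22.99451147336019
b 529.2551592411086 11.73659669525334
```

Call:
drive_tool(commands="0.01 0 -0.3 0 0 0 0;0 0 -0.35 0 0 0 0;0 0 -0.25 0 0 0 0;0 0 -0.15 0 0 0 0;0 0 0 0 0 0 0;0 0 -0.03 0 0 0 0;0 0 -0.03 0 0 0 0;0 0 -0.03 0 0 0 0;0 0 -0.03 0 0 0 0;0 0 0 0 0 0 0;0 0 0 0 0 0 0")

```text
time_s: 32.67
eef_pos: [632.6, 20.3, 79.1]
ee_rot: [0.0, 0.668, 0.744, 0.0]
force: [-0.3, -0.2, -1.7]
grip_width: 0.1
grip_force: 60.3
```

Call:
drive_tool(commands="0 0 -0.03 0 0 0 0;0 0 -0.03 0 0 0 0;0 0 -0.02 0 0 0 0;0 0 -0.015 0 0 0 0;0 0 0 0 0 0 0;0 0 0 0 0 0 0")

```text
time_s: 33.17
eef_pos: [632.6, 20.3, 69.3]
ee_rot: [0.0, 0.668, 0.744, 0.0]
force: [-1.2, 0.8, 0.3]
grip_width: 0.105
grip_force: 60.4
```

Call:
drive_tool(commands="0 0 0 0 0 -0.08 0;0 0 0 0 0 -0.15 0;0 0 0 0 0 -0.15 0;0 0 0 0 0 -0.15 0;0 0 0 0 0 -0.15 0;0 0 0 0 0 -0.15 0;0 0 0 0 0 -0.15 0;0 0 0 0 0 -0.15 0;0 0 0 0 0 -0.15 0;0 0 0 0 0 -0.15 0;0 0 0 0 0 -0.15 0;0 0 0 0 0 -0.15 0;0 0 0 0 0 -0.15 0;0 0 0 0 0 -0.12 0;0 0 0 0 0 0 0;0 0 0 0 0 0 0;0 0 0 0 0 0 0")

```text
time_s: 34.58
eef_pos: [632.6, 20.3, 69.3]
ee_rot: [0.0, 0.999, 0.055, 0.0]
force: [0.9, -0.5, -0.3]
grip_width: 0.105
grip_force: 60.3
```

Run:
```python
from h import *
s=sense();print(2*np.arctan2(s['ee_rot'][2],s['ee_rot'][1]),s['wrist_torque'])
```

```text
0.10914885972230191 [ 0.01579715 -0.0694592   0.03491946]
```

Call:
drive_tool(commands="0 0 0 0 0 0 20;0 0 0 0 0 0 40;0 0 0 0 0 0 40;0 0 0.1 0 0 0 40;0 0 0.3 0 0 0 40;0 0 0.4 0 0 0 40;-0.2 0 0.3 0 0 0 40;-0.3 0 0.3 0 0 0 40;-0.25 0 0.2 0 0 0 40;-0.2 0 0 0 0 0 40;0 0 0 0 0 0 40;0 0 0 0 0 0 40")

```text
time_s: 35.58
eef_pos: [537.9, 20.3, 230.1]
ee_rot: [0.0, 0.999, 0.053, 0.001]
force: [0.8, 0.3, 0.9]
grip_width: 0.401
grip_force: 0.0
```

```bash
python3 - <<'E'
from h import *
s=sense();p=capture('wrist');print(s['eef_pos']);g=cv2.cvtColor(p['pixels'],cv2.COLOR_BGR2GRAY)
for b in boxes_of(p,'nut1_grip'):print(b,px2w(p,b['position'],63,s))
# rectified map at bar height z=49, world grid, 4 mm (rows: fixture x +90..-90, cols: fixture y +40..-80)
fx=(578.3,34,.106);c,n=np.cos(.106),np.sin(.106)
for x in range(84,-88,-4):
    print('%4d '%x,''.join(str(min(9,g[tuple(np.int32(w2px(p,(fx[0]+c*x-n*y,fx[1]+n*x+c*y,49),s)[::-1]))]//26)) for y in range(44,-84,-2)))
E
python3 st.py | grep 0
```

```text
[537.87324232  20.28823776 230.06253671]
{'position': [264.8, 176.2], 'confidence': 0.83} [538.6679734   10.45613032  63.        ]
  84  4444444444444444444444444444457777754444444444444444444444444444
  80  3333333333333333333332222222247777732222222222222222222222222222
  76  2222222222222222222222222222247777732222222222222222222222222222
  72  2222222222222222222222222222247777732222222222222222222222222222
  68  4444444444444444444444444444446778864444444444444443222222222222
  64  9999999999999999999999999999987788889999999999999996222222222222
  60  9999999999999999999999999999977788899999999999999998322222222222
  56  4444444444444444444444444457877888887544444444444443222222222222
  52  2222222222222222222222222257877888887632222222222222222222222222
  48  2222222222222222222222222257877888887632222222222222222222222222
  44  6666667777777777777777777777877888888766666666666664222222222222
  40  9999999999999999999999999999987888889999999999999998322222222222
  36  9999999999999999999999999999998777899999999999999998322222222222
  32  7777777777777777777777777777778878877777
[... 1477 characters left out ...]
88887788888888888888888887322222222222
 -56  9999999999999999999999999999998788889999999999999998322222222222
 -60  9999999999999999999999999999998778888899999999999997322222222222
 -64  3333333333333333333333333333334778876333333333333332222222222222
 -68  2222222222222222222222333333334778876322222222222222222222222222
 -72  4444444444444444444444444444445778876444444444444333333333333333
 -76  5555555555545555555555555555456777765544444444444444444444444444
 -80  5555555555555555555555444444456777775444444444444444444444444444
 -84  5555544555555555455444444444455666665444444444444444444444444444
scene (np.float64(0.9344786256492209), 472, 236)
top (np.float64(0.96386222473179), 472, 236)
```

```bash
python3 -c "
from rig import finish_job;print(finish_job())"
```

```text
the job is handed in; nothing more can be done
None
```

The job is handed in: all four cups stand in one upright stack on the bench, the pack lies flat between the rails, and both nuts are locked across it, one in each rail. It took about 36 s of the 210 s allowed.

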